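# Test the lathe cut-out, then hold the belt tensioner wound back

### The job

Get the lathe's drive ready for a new belt: first test the green cut-out box by pressing its red button in fully so that the yellow-balled lever drops, take the finger off the button, then lift the lever back up until it stays standing by itself and let go of it. After that swing the spring-loaded belt tensioner arm by its red post, clockwise as seen from above, all the way to its brass stop pin and keep it there: finish while holding the post with the fingers, not letting go. Leave the screwdriver, tin, clamp and tape measure where they are.

Things in the scene. Friction and masses are not known exactly. Their poses are not given: they have to be found in the camera images.
- cutout: Cut-out box fixed to the bench: steel foot 110 x 190 x 6 mm, green housing 84 x 160 mm, 46 mm high, with a raised block (83 mm high, 84 x 58 mm) on its -y end that carries the button; the lever stands on its +y end. Origin: centre of the underside; z up; the lever drops towards the box's own -x side. Its place and yaw vary.
- button_top (a point): Centre of the top face of the red round test button (27 mm across), 97 mm above the bench when out; it is pressed straight down, 8 mm of travel, about 5 N when fully in, and springs back out. Once it is about 4 mm in it kicks the lever over.
- test_button (a joint): Travel of the button: 0 out, 0.008 m fully in.
- lever_ball (a point): Centre of the yellow ball (20 mm across) at the end of the trip lever, a thin steel rod (8 mm thick). The ball is 65 mm from the lever's hinge, which lies parallel to the box's y axis at box x = +15 mm, y = +55 mm, z = 68 mm. Steel cheeks stand 15 mm either side of the hinge up to 82 mm high.
- trip_lever (a joint): Angle of the trip lever in rad: 0 standing, leaning 0.22 rad past upright to the box's +x side on its stop, where its weight keeps it; it balances at 0.22 and falls by itself beyond that; 1.55 dropped, pointing to the box's -x side and 0.24 rad above level (ball 83 mm above the bench). No spring; the ball weighs less than 0.12 kg.
- tensioner: Belt tensioner fixed to the bench: grey foot plate 190 x 170 x 10 mm with an aluminium pivot body, a steel arm lying 38 to 48 mm above the bench, a black idler roller (30 mm across, top 67 mm above the bench) on the arm 62 mm from the pivot, a plain steel rest pin and a brass stop pin (tops 50 mm above the bench) beside the arm. Origin: centre of the plate's underside; z up. Its place and yaw vary; it and the cut-out box may change places.
- pivot (a point): Point on the arm's upright pivot axis, 73 mm above the bench, fixed to the tensioner, at tensioner x = -15 mm, y = -55 mm. The spring-coil hub round the axis is 32 mm across, its top 84 mm above the bench.
- grip_post (a point): Middle, 73 mm above the bench, of the red upright round post (16 mm across, 48 to 98 mm above the bench) at the end of the tensioner arm, 110 mm from the pivot axis.
- swing_arm (a joint): Angle of the tensioner arm in rad, growing clockwise as seen from above: 0 at rest (arm points 110 degrees counterclockwise from the tensioner's x axis), 1.1 wound against the stop. The spring pulls it back: about 2.3 N at the post at rest, 7.3 N at the stop.
- driver: Bystander: screwdriver with orange handle, 202 mm long, 28 mm wide, lying on the bench; origin under its middle.
- tin: Bystander: round wax tin, 87 mm across, 40 mm high; origin centre of underside.
- clamp: Bystander: black spring clamp lying on its side, 56 x 115 x 21 mm; origin centre of underside.
- tape: Bystander: yellow tape measure, 65 x 73 x 35 mm; origin centre of underside.
There are look-alikes about, which are no part of the job. Leave any brown look-alike of the cutout alone.

How it is judged:
By the outcome, as a careful person would: the job done as asked, in the order asked, and still so for the second after the job is handed in, while the arm keeps its last pose, push and grip.
It also fails if it takes over 64 s, if anything falls off the work surface, if the arm or the gripper's body presses on something with over 40 N, if the wrist force passes 120 N, or if a joint passes its speed limit or range.

### The arm

A 7-joint arm with a two-finger parallel gripper is mounted at the origin on the work surface; the furniture and walls round the work are solid. World frame = base frame: x ahead of the robot, y to its left, z up, the work surface at z = 0. Lengths are in m, angles in rad, forces in N, time in s.
With the tool pointing down it reaches from about 0.425 to 0.875 m from the base axis. Payload 9.9 kg.
Tool frame: the origin (TCP) lies on the mounting face of the last link; the fingertips stand 173 mm ahead of it and the grasp point (between the pads) lies 155 mm ahead of it; z points along the fingers, y is the line along which they close (so a half turn about z gives the same grasp; the last joint's range is limited). The gripper opens to 85 mm and grips with 20 to 120 N. Pads are 22 mm wide; open, the fingers measure 114 mm over their backs; the gripper's body (76 mm by 85 mm) begins 54 mm behind the grasp point. The pads swing forward as they close: fully open they stand 13 mm farther back than shut.
Start: joints at [1.072, 0.576, 0.025, 1.437, -0.015, 1.129, -0.057], TCP at [0.272, -0.618, 0.405] pointing down, gripper open.
Joint ranges: [-2.76, 2.76], [-0.34, 2.15], [-1.52, 1.57], [0.19, 2.46], [-1.09, 4.23], [0.17, 1.99], [-2.82, 2.82]. Speed limits (rad/s): [2.22, 2.22, 3.01, 3.01, 3.14, 3.14, 3.14].

### API

Orientations are given as [roll, pitch, yaw] about the fixed x, y, z axes, in that order (R = Rz(yaw) Ry(pitch) Rx(roll)).
In Python, from rig import readout, cams, bot gives the robot as it stands.
- The arm moves only by the tool play_rows, never from a script. Its arguments are lists of equal length, an entry for each row: "slide": the shift along the tool's x, y, z in cm, a list of three; "spin": the turn about the tool's z in degrees; "claw": the gripper command: -1 is shut, 1 is fully open, values between are in proportion. A call has 1 to 12 rows; each row is the pose to reach, as a shift and turn from the pose commanded when the call began, along the tool's axes at that moment; what a row does not reach only later rows make up. A row lasts 1/8 s, in which the tool goes at most 62.5 mm and 10.7 degrees, less where a joint would pass 70% of its speed; a pose out of reach is approached as far as the arm can. A call with a gripper value outside its range is refused whole. The fingers move at their own pace and stop on an object; "force" is the grip in N (left out, the last holds). Time passes only in rows, so rows that repeat a pose let the fingers close. It gives the time, the measured TCP pose, the force, the opening and the grip force at its end, in the units of the state.
- readout.state(): the state, without advancing time (a new reading comes with each control period).
- cams.get_image(name): name is "scene" or "top"; returns (picture, depth): 384x512x3 uint8, blue, green, red; 384x512 float32, m along the optical axis (not along the pixel's ray), 0 where there is no reading.
- cams.camera_info(name): a dict with "fx", "fy", "cx", "cy" (pixels), "dist_coeffs" ([k1, k2, p1, p2, k3] as OpenCV has them; the pictures are not rectified), "world_from_camera" (4x4, takes a point from camera to world coordinates). Camera axes: x right, y down, z forward; pixel columns grow to the right and rows downward; lengths in m; the calibration is good to about 2 mm. A picture is of the moment at which its call begins. camera_info takes no time and is no camera call.
- bot.hand_in(): hands the job in; it is judged then, once.
The state is a dict: "time": time; "q": joint angles; "joint_vel": joint speeds; "joint_torque": joint torques, N m; "eef_pos": TCP position; "eef_rot": TCP orientation; "ft_force": force on the tool from outside, world axes, zero at the start; "moment": the same for the moment, N m; "gripper_width": finger opening in m; "grasp_force": force on a finger pad.
Only numpy, scipy, OpenCV 4.12 (cv2) and the standard library are available. Lean on these libraries where they do the work, as an engineer would, in place of code of your own. Each camera call takes 0.05 s, during which the arm holds its last target. There are 200 camera calls.

## Working session

There is one attempt and no reset: what is moved stays moved. The work goes in short steps, Python scripts to look and compute and a tool call to move; the robot and the scene stay as the last step left them, time stands still between calls to the robot, and variables do not carry over. Pictures are saved under pics/ and viewed, at most 10 in all, crops included, and the job is handed in when it is done.

Besides the shell and the picture viewer there is one more tool, called after "Call:" as name(argument=value, ...), one argument or row to a line, values as JSON. play_rows: Moves the arm, as the interface text tells. Its arguments: {"type":"object","properties":{"slide":{"type":"array"},"spin":{"type":"array"},"claw":{"type":"array"},"force":{"type":"number"}},"required":["slide","spin","claw"]}

```bash
ls; mkdir -p pics; python3 - <<'E'
from rig import readout,cams,bot
import cv2,numpy as np
s=readout.state();print({k:np.round(v,3) for k,v in s.items()})
for n in("scene","top"):
    p,d=cams.get_image(n);cv2.imwrite(f"pics/{n}0.png",p);np.save(f"{n}_d.npy",d)
    i=cams.camera_info(n);print(n,i["fx"],i["fy"],i["cx"],i["cy"],i["dist_coeffs"]);print(np.round(i["world_from_camera"],3))
E
```

```text
pics
{'time': np.float64(0.0), 'q': array([ 1.072,  0.577,  0.025,  1.438, -0.015,  1.129, -0.056]), 'joint_vel': array([ 0.002, -0.   ,  0.   , -0.   , -0.002,  0.   ,  0.001]), 'joint_torque': array([ 0.0000e+00, -7.6576e+01,  2.2510e+00, -2.8597e+01,  1.5000e-02,
        1.3000e-02, -0.0000e+00]), 'eef_pos': array([ 0.272, -0.618,  0.404]), 'eef_rot': array([-3.14 ,  0.   ,  0.415]), 'ft_force': array([ 0.061,  0.33 , -0.726]), 'moment': array([ 0.035, -0.001,  0.007]), 'grasp_force': np.float64(0.0), 'gripper_width': np.float64(0.085)}
scene 378.8649789738462 378.8649789738462 252.11585971972184 194.21942458742822 [-0.07030458  0.          0.          0.          0.        ]
[[-0.793 -0.284  0.54  -0.139]
 [-0.61   0.372 -0.7    0.783]
 [-0.002 -0.884 -0.468  0.628]
 [ 0.     0.     0.     1.   ]]
top 393.9999640372425 393.9999640372425 255.73039461645917 195.9134378747327 [-0.10125992  0.          0.          0.          0.        ]
[[-0.007 -0.99   0.141  0.312]
 [-1.     0.01   0.02  -0.012]
 [-0.021 -0.141 -0.99   1.329]
 [ 0.     0.     0.     1.   ]]
```

View pics/top0.png

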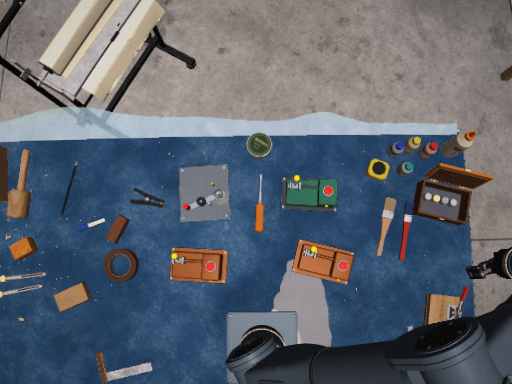

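View pics/scene0.png

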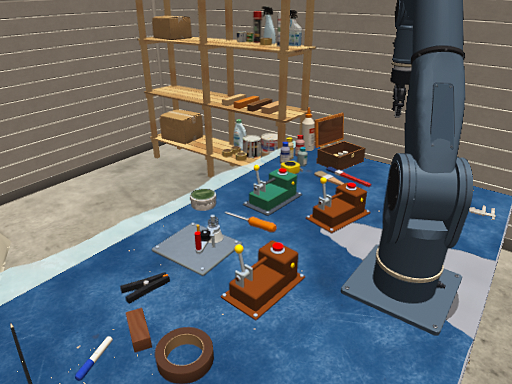

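The top view shows the green box with its red button near (328,190) and yellow ball near (297,179). The tensioner plate is around (204,193), its red post near (187,207). Two brown look-alikes sit in front of them. Next I'll measure these points.

```bash
cat > h.py <<'E'
from rig import readout,cams,bot
import cv2,numpy as np
def ray(n,u,v):
    i=cams.camera_info(n);K=np.array([[i["fx"],0,i["cx"]],[0,i["fy"],i["cy"]],[0,0,1]])
    p=cv2.undistortPoints(np.array([[[u,v]]],float),K,np.array(i["dist_coeffs"]))[0,0]
    T=np.array(i["world_from_camera"]);return T[:3,3],T[:3,:3]@[p[0],p[1],1]
def onz(n,u,v,z):
    o,d=ray(n,u,v);return o+d*(z-o[2])/d[2]
def cross(a,b):  # closest point of two rays and the gap
    (o,d),(p,e)=ray(*a),ray(*b)
    t=np.linalg.lstsq(np.c_[d,-e],p-o,rcond=None)[0]
    A,B=o+d*t[0],p+e*t[1];return (A+B)/2,np.linalg.norm(A-B)
C={"red":[((0,150,90),(6,255,255)),((174,150,90),(180,255,255))],"yel":[((22,150,120),(32,255,255))],"green":[((60,90,30),(90,255,200))]}
def blobs(img,c,box,amin=8):
    x0,y0,x1,y1=box;h=cv2.cvtColor(img[y0:y1,x0:x1],cv2.COLOR_BGR2HSV)
    m=sum(cv2.inRange(h,np.array(a),np.array(b)) for a,b in C[c])
    n,_,s,ce=cv2.connectedComponentsWithStats(m)
    return m,[(round(ce[k][0]+x0,1),round(ce[k][1]+y0,1),int(s[k][4]),(s[k][:4]+[x0,y0,0,0]).tolist()) for k in range(1,n) if s[k][4]>=amin]
E
python3 - <<'E'
from h import *
t=cv2.imread("pics/top0.png");s=cv2.imread("pics/scene0.png")
for nm,im,c,b in [("btn",t,"red",(310,170,345,210)),("ball",t,"yel",(280,165,315,195)),("post",t,"red",(175,190,205,220)),("grn",t,"green",(270,165,350,220)),
 ("btnS",s,"red",(265,155,300,185)),("ballS",s,"yel",(245,155,270,180)),("postS",s,"red",(185,215,212,260))]:
    m,r=blobs(im,c,b);print(nm,r)
    if nm=="grn":
        pts=np.argwhere(m>0)[:,::-1]+[b[0],b[1]]
        print("rect",cv2.minAreaRect(pts.astype(np.float32)))
# tensioner plate, grey
h=cv2.cvtColor(t[155:230,170:240],cv2.COLOR_BGR2HSV);m=cv2.inRange(h,(0,0,70),(180,60,200))
c=max(cv2.findContours(m,0,2)[0],key=cv2.contourArea);r=cv2.minAreaRect(c)
P=cv2.boxPoints(r)+[170,155];W=np.array([onz("top",*p,.01) for p in P]);print(r,W.round(3),W.mean(0).round(3),np.linalg.norm(W-np.roll(W,1,0),axis=1).round(3))
big=np.hstack([cv2.resize(t[155:235,165:245],(400,400),interpolation=2),cv2.resize(t[155:235,270:350],(400,400),interpolation=2)]);cv2.imwrite("pics/crop0.png",big)
E
```

```text
btn [(np.float64(328.3), np.float64(190.2), 51, [325, 187, 8, 8])]
ball [(np.float64(296.4), np.float64(177.9), 29, [294, 175, 6, 6])]
post [(np.float64(185.4), np.float64(206.0), 21, [183, 204, 6, 5])]
grn [(np.float64(311.8), np.float64(193.5), 1056, [286, 179, 51, 28])]
rect ((311.0, 192.5), (27.0, 50.0), 90.0)
btnS [(np.float64(282.0), np.float64(170.2), 28, [279, 168, 7, 5])]
ballS [(np.float64(256.1), np.float64(167.0), 20, [254, 165, 5, 5])]
postS [(np.float64(197.7), np.float64(240.0), 96, [195, 232, 6, 18])]
((33.59254455566406, 37.75828552246094), (55.397010803222656, 49.98345184326172), 86.98721313476562) [[0.605 0.285 0.01 ]
 [0.612 0.112 0.01 ]
 [0.421 0.102 0.01 ]
 [0.414 0.271 0.01 ]] [0.513 0.193 0.01 ] [0.192 0.173 0.191 0.169]
```

View pics/crop0.png

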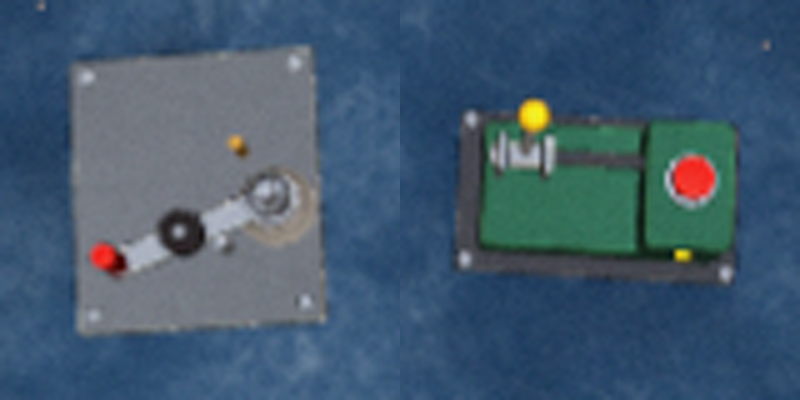

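The crop shows the post at lower left, pivot at right and brass pin above the arm. It also shows the box nearly square to the world, lever leaning to +x. Next I'll compute world points.

```bash
python3 - <<'E'
from h import *
b=onz("top",328.3,190.2,.097);b2,g=cross(("top",328.3,190.2),("scene",282,170.2));print("btn",b,b2,g)
l=onz("top",296.4,177.9,.1314);l2,g=cross(("top",296.4,177.9),("scene",256.1,167));print("ball",l,l2,g)
p=onz("top",185.4,206,.098);print("post",p,onz("scene",198,233,.098))
# box: button at (0,-yb), ball at (29.2,55) in box
# foot rect corners
cr=lambda x,y,ox:(ox+x/5,155+y/5)
F=[onz("top",270+(x-400)/5,155+y/5,.006) for x,y in((470,115),(462,262),(728,275),(738,125))];print("screws",np.round(F,3),np.linalg.norm(np.array(F)-np.roll(F,1,0),axis=1).round(3),np.mean(F,0).round(3))
S=[onz("top",165+x/5,155+y/5,.01) for x,y in((86,77),(295,62),(306,300),(94,316))];c=np.mean(S,0)
ax=[(S[0]+S[1]-S[2]-S[3])/2,(S[0]+S[3]-S[1]-S[2])/2];ang=[np.degrees(np.arctan2(a[1],a[0])) for a in ax];print("tens",c,[np.linalg.norm(a) for a in ax],ang)
for nm,x,y,z in(("pivot",270,193,.084),("roller",180,231,.067),("brass",236,142,.05),("rest",224,241,.05)):print(nm,onz("top",165+x/5,155+y/5,z).round(3))
E
```

```text
btn [ 0.5029731  -0.21685321  0.097     ] [ 0.50345182 -0.21751882  0.09332489] 0.00021449074840680548
ball [ 0.5370427  -0.11373567  0.1314    ] [ 0.53656482 -0.11375195  0.13282484] 0.0004981139447788644
post [0.45674261 0.2361186  0.098     ] [0.45335657 0.2379298  0.098     ]
screws [[ 0.561 -0.082  0.006]
 [ 0.46  -0.075  0.006]
 [ 0.449 -0.255  0.006]
 [ 0.552 -0.265  0.006]] [0.183 0.101 0.18  0.103] [ 0.505 -0.169  0.006]
tens [0.51268903 0.1909071  0.01      ] [np.float64(0.16457367587089378), np.float64(0.1444667773738107)] [np.float64(2.952163433180551), np.float64(93.64834033294795)]
pivot [0.497 0.131 0.084]
roller [0.476 0.191 0.067]
brass [0.537 0.158 0.05 ]
rest [0.471 0.165 0.05 ]
```

Call:
play_rows(
  slide=[
    [5, -3.5, 0],
    [10, -7.3, 0],
    [15, -11, 0],
    [20, -14.6, 0],
    [25, -18.3, 0],
    [30, -22, 2],
    [34, -25, 4],
    [37.3, -27.3, 7],
    [37.3, -27.3, 10],
    [37.3, -27.3, 10],
  ],
  spin=[5, 10, 15, 20, 24, 27, 27, 27, 27, 27],
  claw=[-1, -1, -1, -1, -1, -1, -1, -1, -1, -1],
  force=25,
)

```text
time: 1.35
eef_pos: [0.5028, -0.2169, 0.3028]
eef_rot: [-3.14, 0.005, -0.056]
ft_force: [-0.3, -0.6, 0.1]
gripper_width: 0.0002
grasp_force: 0.0
```

Call:
play_rows(
  slide=[
    [0, 0, 2.5],
    [0, 0, 3.2],
    [0, 0, 3.6],
    [0, 0, 4.0],
    [0, 0, 4.2],
    [0, 0, 4.2],
    [0, 0, 4.2],
  ],
  spin=[0, 0, 0, 0, 0, 0, 0],
  claw=[-1, -1, -1, -1, -1, -1, -1],
)

```text
time: 2.22
eef_pos: [0.5034, -0.2179, 0.263]
eef_rot: [3.141, -0.001, -0.057]
ft_force: [-1.9, -3.5, 4.2]
gripper_width: 0.0001
grasp_force: 2.2
```

```bash
python3 - <<'E'
from h import *
p,d=cams.get_image("scene");q,_=cams.get_image("top")
print(readout.state()["ft_force"],readout.state()["eef_pos"])
cv2.imwrite("pics/press1.png",np.hstack([cv2.resize(p[130:230,210:310],(400,400)),cv2.resize(q[140:240,260:360],(400,400))]))
E
```

```text
[-1.60712586 -2.42561533  4.47807428] [ 0.50350415 -0.2178395   0.26295935]
```

View pics/press1.png

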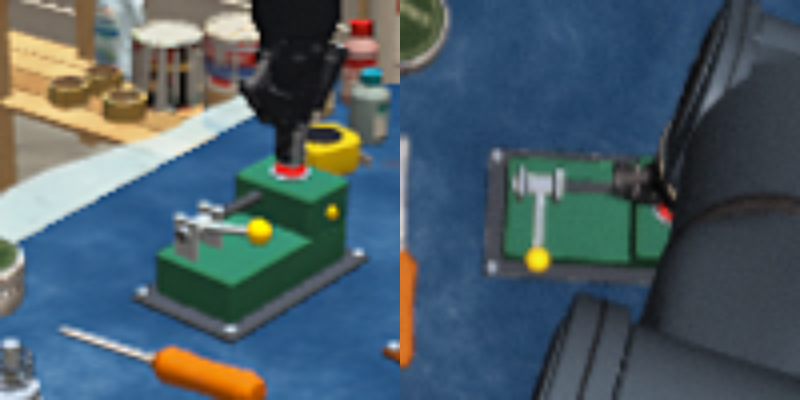

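The lever has dropped, with the ball now on the robot side of the box. I'll push a little further so the button is fully in.

Call:
play_rows(
  slide=[
    [0, 0, 0.2],
    [0, 0, 0.4],
    [0, 0, 0.4],
    [0, 0, 0.4],
  ],
  spin=[0, 0, 0, 0],
  claw=[-1, -1, -1, -1],
)

```text
time: 2.82
eef_pos: [0.5033, -0.2178, 0.2618]
eef_rot: [3.141, -0.003, -0.057]
ft_force: [-11.0, 1.4, 43.4]
gripper_width: 0.0002
grasp_force: 21.9
```

```bash
python3 - <<'E'
from h import *
s=readout.state();print(s["ft_force"],s["eef_pos"])
q=cv2.imread("pics/press1.png")
q,_=cams.get_image("top");p,_=cams.get_image("scene")
_,a=blobs(q,"yel",(280,180,310,215));_,b=blobs(p,"yel",(265,180,285,195),5);print(a,b)
if a: print(onz("top",a[0][0],a[0][1],.083))
if a and b: print(cross(("top",*a[0][:2]),("scene",*b[0][:2])))
E
```

```text
[-10.99636204   1.42003935  43.38701794] [ 0.50328089 -0.21783095  0.26184372]
[(np.float64(294.1), np.float64(204.3), 29, [291, 202, 7, 6])] [(np.float64(274.5), np.float64(187.0), 25, [272, 185, 6, 6])]
[ 0.46079816 -0.10867397  0.083     ]
(array([ 0.4599696 , -0.10873851,  0.08595148]), np.float64(0.001114514764873819))
```

Call:
play_rows(
  slide=[
    [0, 0, -2],
    [0, 0, -5],
    [0, 0, -8],
    [-2, -5, -8],
    [-4.9, -10.6, -8],
    [-4.9, -10.6, -8],
    [-4.9, -10.6, -6],
    [-4.9, -10.6, -6],
  ],
  spin=[0, 0, 0, 0, 0, 0, 0, 0],
  claw=[-1, -1, -1, 0.2, 0.2, 0.2, 0.2, 0.2],
  force=20,
)

```text
time: 3.92
eef_pos: [0.4604, -0.1088, 0.3178]
eef_rot: [-3.141, 0.002, -0.056]
ft_force: [0.4, 0.1, 0.7]
gripper_width: 0.0515
grasp_force: 0.0
```

```bash
python3 - <<'E'
from h import *
s=readout.state();print(s["ft_force"],s["eef_pos"],s["eef_rot"],s["gripper_width"])
q,_=cams.get_image("top");p,_=cams.get_image("scene")
cv2.imwrite("pics/lev1.png",np.hstack([cv2.resize(p[120:220,210:310],(400,400)),cv2.resize(q[140:240,260:360],(400,400))]))
E
```

```text
[0.40984365 0.12031049 0.74359372] [ 0.46036336 -0.10883844  0.31780251] [-3.14117666e+00  2.08277089e-03 -5.60935868e-02] 0.051502447054149275
```

View pics/lev1.png

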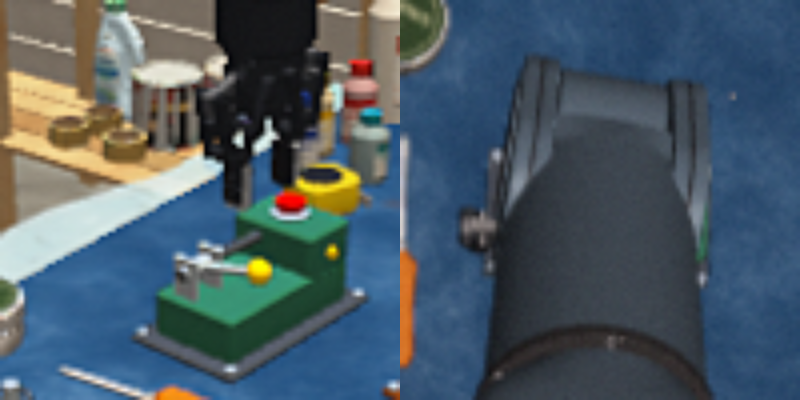

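The button is out again, the lever is still down, and the open fingers are above the ball. Now I'll descend and grip.

Call:
play_rows(
  slide=[
    [0, 0, 4],
    [0, 0, 6],
    [0, 0, 7],
    [0, 0, 8],
    [0, 0, 8],
    [0, 0, 8],
    [0, 0, 8],
    [0, 0, 8],
    [0, 0, 8],
  ],
  spin=[0, 0, 0, 0, 0, 0, 0, 0, 0],
  claw=[0.2, 0.2, 0.2, 0.2, 0.2, -1, -1, -1, -1],
  force=20,
)

```text
time: 5.15
eef_pos: [0.4607, -0.1078, 0.2393]
eef_rot: [-3.14, -0.001, -0.055]
ft_force: [-0.4, 6.4, 4.6]
gripper_width: 0.0182
grasp_force: 19.4
```

Call:
play_rows(
  slide=[
    [0.6, 0, -1.6],
    [1.6, 0, -2.9],
    [2.8, 0, -3.9],
    [4.3, 0, -4.6],
    [5.8, 0, -4.9],
    [6.8, 0, -4.9],
    [7.4, 0, -4.8],
    [7.4, 0, -4.8],
    [7.4, 0, -4.8],
  ],
  spin=[0, 0, 0, 0, 0, 0, 0, 0, 0],
  claw=[-1, -1, -1, -1, -1, -1, -1, -1, -1],
)

```text
time: 6.28
eef_pos: [0.5348, -0.1126, 0.2872]
eef_rot: [-3.141, -0.002, -0.056]
ft_force: [0.8, 4.2, 7.0]
gripper_width: 0.0181
grasp_force: 20.8
```

```bash
python3 - <<'E'
from h import *
s=readout.state();print(s["ft_force"],s["eef_pos"],s["gripper_width"])
p,_=cams.get_image("scene");cv2.imwrite("pics/lev2.png",cv2.resize(p[120:220,210:310],(500,500)))
E
```

```text
[0.80766842 4.22420337 7.00810404] [ 0.53482686 -0.1125856   0.28717011] 0.018146098865668935
```

View pics/lev2.png

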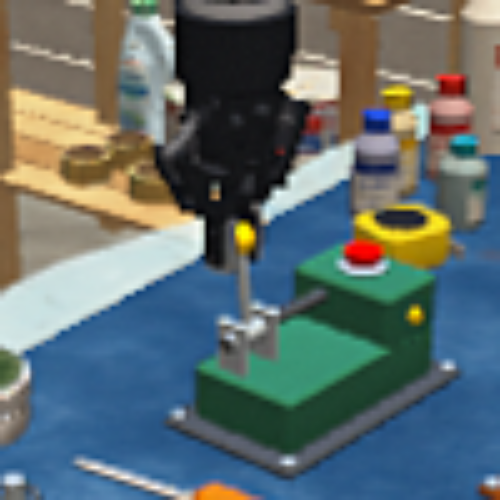

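The lever stands with the ball between the pads. I'll open the fingers and lift straight off.

Call:
play_rows(
  slide=[
    [0, 0, 0],
    [0, 0, 0],
    [0, 0, 0],
    [0, 0, 0],
    [0, 0, -2],
    [0, 0, -5],
    [0, 0, -9],
    [0, 0, -9],
    [0, 0, -9],
  ],
  spin=[0, 0, 0, 0, 0, 0, 0, -10, -20],
  claw=[0.2, 0.2, 0.2, 0.2, 0.2, 0.2, 0.2, 0.2, 0.2],
)

```text
time: 7.45
eef_pos: [0.5343, -0.1131, 0.3773]
eef_rot: [3.141, -0.001, 0.298]
ft_force: [0.4, 0.5, -0.1]
gripper_width: 0.0515
grasp_force: 0.0
```

```bash
python3 - <<'E'
from h import *
s=readout.state();print(s["ft_force"],s["eef_pos"],s["eef_rot"],s["gripper_width"],s["q"])
p,_=cams.get_image("scene");_,b=blobs(p,"yel",(245,155,275,195));print(b)
for x in b[:1]: print(onz("scene",x[0],x[1],.1314))
w=s["eef_pos"];y=s["eef_rot"][2];d=np.array([.456,.235])-w[:2]
print("tool shift to post cm",100*(d@[np.cos(y),np.sin(y)]),100*(d@[np.sin(y),-np.cos(y)]),"spin",-(112-np.degrees(y)))
E
```

```text
[ 0.40966727  0.53626673 -0.06198574] [ 0.53430741 -0.11312925  0.37729589] [ 3.14098504e+00 -9.51186970e-04  2.98384010e-01] 0.051473735585250674 [ 0.13041657  0.41131469 -0.01105968  1.81925007  0.00581428  0.90994243
 -1.15569712]
[(np.float64(256.1), np.float64(167.0), 20, [254, 165, 5, 5])]
[ 0.53826784 -0.11642516  0.1314    ]
tool shift to post cm 2.749442470020016 -35.5766887845191 spin -94.90385557625319
```

The ball sits exactly where it stood at the start. Now to the tensioner post.

Call:
play_rows(
  slide=[
    [0.5, -6, 0],
    [1, -12, 0],
    [1.5, -18, 0],
    [2, -24, 0],
    [2.4, -30, 0],
    [2.7, -35.6, 0],
    [2.7, -35.6, 2],
    [2.7, -35.6, 4],
    [2.7, -35.6, 6],
    [2.7, -35.6, 6],
    [2.7, -35.6, 6],
  ],
  spin=[-10, -20, -30, -40, -50, -60, -70, -80, -90, -95, -95],
  claw=[0.2, 0.2, 0.2, 0.2, 0.2, 0.2, 0.2, 0.2, 0.2, 0.2, 0.2],
)

```text
time: 8.88
eef_pos: [0.4576, 0.2353, 0.3163]
eef_rot: [-3.141, -0.0, 1.948]
ft_force: [-0.0, -0.4, -0.3]
gripper_width: 0.0513
grasp_force: 0.0
```

```bash
python3 - <<'E'
from h import *
s=readout.state();print(s["ft_force"],s["eef_pos"],s["eef_rot"],s["q"])
p,_=cams.get_image("scene");q,_=cams.get_image("top")
print(blobs(p,"red",(185,215,212,260))[1])
cv2.imwrite("pics/post1.png",np.hstack([cv2.resize(p[160:280,140:260],(400,400)),cv2.resize(q[150:250,150:250],(400,400))]))
E
```

```text
[-0.00288042 -0.38167924 -0.27152191] [0.45758698 0.23527697 0.3163499 ] [-3.14079469e+00 -1.51531362e-04  1.94752654e+00] [-0.22865238  0.47479658 -0.48417785  1.95884445  0.30672003  0.78041959
 -0.51097595]
[(np.float64(197.7), np.float64(239.9), 98, [195, 232, 6, 18])]
```

View pics/post1.png

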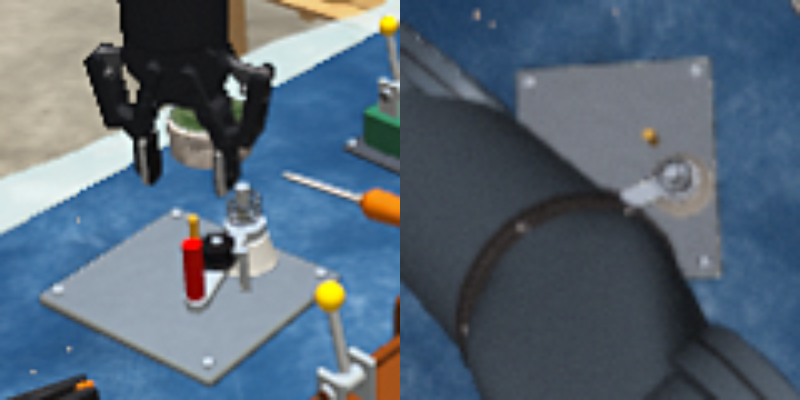

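The open fingers stand astride the red post, clear of the roller. Descend and grip.

Call:
play_rows(
  slide=[
    [0, 0, 3],
    [0, 0, 5],
    [0, 0, 6.5],
    [0, 0, 7.8],
    [0, 0, 7.8],
    [0, 0, 7.8],
    [0, 0, 7.8],
    [0, 0, 7.8],
    [0, 0, 7.8],
  ],
  spin=[0, 0, 0, 0, 0, 0, 0, 0, 0],
  claw=[0.2, 0.2, 0.2, 0.2, 0.2, -1, -1, -1, -1],
  force=40,
)

```text
time: 10.1
eef_pos: [0.4576, 0.2356, 0.2393]
eef_rot: [3.14, -0.0, 1.951]
ft_force: [-1.4, -0.4, 6.2]
gripper_width: 0.0152
grasp_force: 38.9
```

```bash
python3 - <<'E'
from h import *
s=readout.state();w=s["eef_pos"];y=s["eef_rot"][2];print(s["ft_force"],w,y)
# arc about the pivot, in the tool axes at grasp
for piv in((.499,.133),(.497,.131)):
    r=w[:2]-piv;print(piv,"r",np.linalg.norm(r),"ang",np.degrees(np.arctan2(r[1],r[0])))
    for a in (8,16,24,32,40,48,56,63,66):
        t=-np.radians(a);d=np.array([[np.cos(t),-np.sin(t)],[np.sin(t),np.cos(t)]])@r-r
        print(a,np.round(100*np.array([d@[np.cos(y),np.sin(y)],d@[np.sin(y),-np.cos(y)]]),2))
E
```

```text
[-1.37164328 -0.42169128  6.20967715] [0.45762421 0.23560056 0.23934252] 1.9505161777800744
(0.499, 0.133) r 0.11062925075482823 ang 111.96277081727011
8 [-0.1   1.54]
16 [-0.42  3.05]
24 [-0.94  4.5 ]
32 [-1.66  5.87]
40 [-2.56  7.12]
48 [-3.63  8.23]
56 [-4.84  9.19]
63 [-6.    9.88]
66 [-6.53 10.13]
(0.497, 0.131) r 0.11176640915268928 ang 110.6283224236954
8 [-0.14  1.55]
16 [-0.49  3.07]
24 [-1.06  4.53]
32 [-1.81  5.89]
40 [-2.76  7.13]
48 [-3.86  8.23]
56 [-5.11  9.17]
63 [-6.3   9.84]
66 [-6.83 10.08]
```

Call:
play_rows(
  slide=[
    [-0.1, 1.5, 0],
    [-0.45, 3.05, 0],
    [-1, 4.5, 0],
    [-1.7, 5.9, 0],
    [-2.65, 7.1, 0],
    [-3.7, 8.2, 0],
    [-4.9, 9.2, 0],
    [-4.9, 9.2, 0],
    [-4.9, 9.2, 0],
  ],
  spin=[8, 16, 24, 32, 40, 48, 56, 56, 56],
  claw=[-1, -1, -1, -1, -1, -1, -1, -1, -1],
)

```text
time: 11.22
eef_pos: [0.5599, 0.2257, 0.2394]
eef_rot: [-3.139, -0.001, 0.975]
ft_force: [-7.8, 4.3, 9.6]
gripper_width: 0.0148
grasp_force: 39.6
```

```bash
python3 - <<'E'
from h import *
s=readout.state();w=s["eef_pos"];y=s["eef_rot"][2];f=s["ft_force"];print(f,w,y,s["gripper_width"])
r=w[:2]-[.498,.132];a=np.degrees(np.arctan2(r[1],r[0]));print(np.linalg.norm(r),a)
X=np.array([np.cos(y),np.sin(y)]);Y=np.array([np.sin(y),-np.cos(y)]);print("f tool",f[:2]@X,f[:2]@Y)
for da in(4,6,7,8,9,10,11):
    t=-np.radians(da);d=np.array([[np.cos(t),-np.sin(t)],[np.sin(t),np.cos(t)]])@r-r;print(da,np.round(100*np.array([d@X,d@Y]),2))
E
```

```text
[-7.7530904   4.34494678  9.61663662] [0.55985858 0.22567539 0.23938979] 0.9745106685342066 0.014813726714490738
0.11225667984940967 56.56120788566961
f tool -0.7587991734167322 -8.85512264542276
4 [-0.02  0.78]
6 [-0.05  1.17]
7 [-0.07  1.37]
8 [-0.09  1.56]
9 [-0.12  1.76]
10 [-0.15  1.95]
11 [-0.18  2.14]
```

Call:
play_rows(
  slide=[
    [0, 0.8, 0],
    [-0.05, 1.2, 0],
    [-0.1, 1.5, 0],
    [-0.1, 1.5, 0],
    [-0.1, 1.5, 0],
  ],
  spin=[4, 6, 7, 7, 7],
  claw=[-1, -1, -1, -1, -1],
)

```text
time: 11.85
eef_pos: [0.5699, 0.2182, 0.2393]
eef_rot: [-3.136, 0.001, 0.855]
ft_force: [-16.3, 9.3, 13.8]
gripper_width: 0.0147
grasp_force: 40.3
```

```bash
cat > f.py <<'E'
from h import *
s=readout.state();w=s["eef_pos"];y=s["eef_rot"][2];f=s["ft_force"];print(f,w,y,s["gripper_width"],s["grasp_force"])
r=w[:2]-[.498,.132];print(np.linalg.norm(r),np.degrees(np.arctan2(r[1],r[0])))
print("f tool",f[:2]@[np.cos(y),np.sin(y)],f[:2]@[np.sin(y),-np.cos(y)])
E
python3 f.py
```

```text
[-16.29095607   9.32524133  13.83500417] [0.569906   0.2182092  0.23933363] 0.854844426325087 0.014697320096027262 40.29221713542938
0.11226085191870498 50.16894311029634
f tool -3.6567354085056776 -18.411508948814223
```

Call:
play_rows(
  slide=[
    [0, 0.15, 0],
    [0, 0.15, 0],
    [0, 0.15, 0],
    [0, 0.15, 0],
  ],
  spin=[0, 0, 0, 0],
  claw=[-1, -1, -1, -1],
)

```text
time: 12.35
eef_pos: [0.5703, 0.218, 0.2393]
eef_rot: [-3.134, 0.001, 0.856]
ft_force: [-17.6, 10.9, 15.3]
gripper_width: 0.0147
grasp_force: 40.7
```

```bash
python3 f.py; python3 - <<'E'
from h import *
p,_=cams.get_image("scene");q,_=cams.get_image("top")
print(blobs(p,"yel",(245,155,270,180))[1])
cv2.imwrite("pics/end1.png",np.hstack([cv2.resize(p[140:290,120:320],(530,400),interpolation=2),cv2.resize(q[150:250,150:217],(268,400))]))
E
```

```text
[-17.55956117  10.91988422  15.3364712 ] [0.57029391 0.21800284 0.23927285] 0.8558351990615225 0.014690395349887024 40.67536532878876
0.11235167049704844 49.949619747695785
f tool -3.266029654014468 -20.418499212419952
[(np.float64(256.1), np.float64(167.0), 20, [254, 165, 5, 5])]
```

View pics/end1.png

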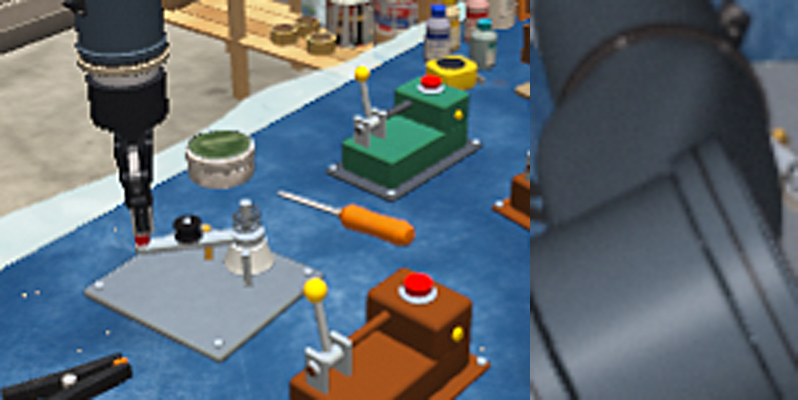

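The arm lies at the brass pin, the lever still stands, and the bystanders are in place. One more small push will confirm the hard stop.

Call:
play_rows(
  slide=[
    [0, 0.2, 0],
    [0, 0.2, 0],
    [0, 0.2, 0],
    [0, 0.2, 0],
  ],
  spin=[0, 0, 0, 0],
  claw=[-1, -1, -1, -1],
  force=50,
)

```text
time: 12.95
eef_pos: [0.5708, 0.2177, 0.2393]
eef_rot: [-3.132, 0.002, 0.857]
ft_force: [-24.0, 13.1, 16.9]
gripper_width: 0.0148
grasp_force: 48.7
```

```bash
python3 f.py; python3 - <<'E'
from h import *
p,_=cams.get_image("scene");cv2.imwrite("pics/end2.png",cv2.resize(p[205:255,160:230],(770,550),interpolation=2))
E
```

```text
[-23.96156758  13.12562617  16.87351031] [0.57083443 0.21767682 0.23928222] 0.8569304069294186 0.01475136741516611 48.71953725814819
0.11245164212958435 49.63191604893646
f tool -5.7682673504366795 -26.705165703283086
```

View pics/end2.png

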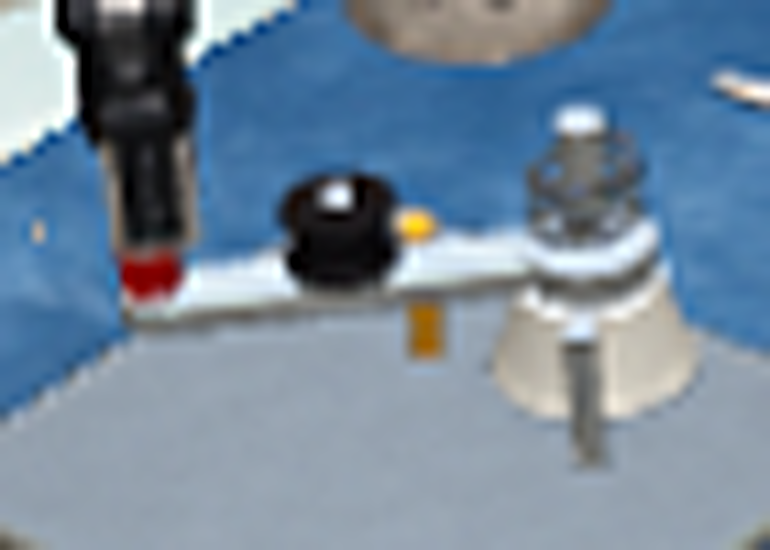

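The close view shows the steel arm hard against the brass pin, with the pin top just behind the arm beside the roller. The last push raised the force with almost no motion, so I'm handing in while holding.

```bash
python3 -c "
from rig import bot
print(bot.hand_in())"
```

```text
the job is handed in; nothing more can be done
None
```

I tested the cut-out, stood the lever back up and let go of it, then swung the tensioner to its brass stop; the job is handed in with the gripper still holding the post there.

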